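# Sort the stray parts and hold the lens barrel in its V-mount

### The arm

A 6-joint arm with a two-finger parallel gripper is mounted at the origin on the work surface. World frame = base frame: x ahead of the robot, y to its left, z up, the work surface at z = 0. Lengths are in mm, angles in rad, forces in N, time in s.
With the tool pointing down it reaches from about 375 to 900 mm from the base axis. Payload 3.1 kg.
Tool frame: the origin (TCP) lies where the fingers leave the gripper's body, on its centre line; the fingertips stand 73 mm ahead of it and the grasp point (between the pads) lies 54 mm ahead of it; z points along the fingers, y is the line along which they close (so a half turn about z gives the same grasp; the last joint's range is limited). The gripper opens to 85 mm and grips with 20 to 120 N. Pads are 22 mm wide; open, the fingers measure 114 mm over their backs; the gripper's body (76 mm by 85 mm) begins 54 mm behind the grasp point. The pads swing forward as they close: fully open they stand 13 mm farther back than shut.
Start: joints at [1.137, 0.527, 1.433, -0, 1.181, -0.178], TCP at [158.097, 604.651, 303.91] pointing down, gripper open.
Joint ranges: [-3.08, 3.08], [-0.75, 2.2], [0.22, 2.44], [-1.43, 4.57], [0, 2.65], [-2.85, 2.85]. Speed limits (rad/s): [2.79, 2.79, 3.14, 3.14, 3.14, 3.14].

### API

Orientations are given as a rotation vector (axis times angle).
In Python, from station import ctrl gives the robot as it stands.
- The arm moves only by the tool arm_command, never from a script. Its argument "moves" is a list of rows, each an object with "angular": the turn, a rotation vector about the tool's x, y, z in rad, a list of three; "offset": the shift along the tool's x, y, z in mm, a list of three; "hand": the finger opening in mm, from 0 to 85.4. A call has exactly 8 rows; each row is the pose to reach, as a shift and turn from the pose commanded when the call began, along the tool's axes at that moment; what a row does not reach only later rows make up. A row lasts 1/12 s, in which the tool goes at most 41.7 mm and 7.16 degrees, less where a joint would pass 70% of its speed; a pose out of reach is approached as far as the arm can. A call with a gripper value outside its range is refused whole. The fingers move at their own pace and stop on an object; "force" is the grip in N (left out, the last holds). Time passes only in rows, so rows that repeat a pose let the fingers close, or fill a call up. It gives the time, the measured TCP pose, the force, the opening and the grip force at its end, in the units of the state.
- ctrl.sense(): the state, without advancing time (a new reading comes with each control period).
- ctrl.snapshot(name): name is "scene" or "top"; returns a dict with "color" (480x640x3 uint8, blue, green, red), "depth" (480x640 float32, mm along the optical axis (not along the pixel's ray), 0 where there is no reading), "intrinsics" (3x3 intrinsics, pixels), "origin" and "attitude" of the camera in the world. Camera axes: x right, y up, looking along -z (the intrinsics and any distortion apply to the point x, -y, -z); pixel columns grow to the right and rows downward; lengths in mm; the calibration is good to about 2 mm. A picture is of the moment at which its call begins.
- ctrl.hand_in(): hands the job in; it is judged then, once.
Trained networks look in a picture, given as the dict that the camera call returned (one of the last four; its "shot" number tells which), for a name from the list of things; names that differ only in an ending like _2 or _b are one class to them, and where a whole thing is asked for, a point or a joint stands for the part that bears it (a point fixed in the world has none). Each returns a list of dicts, best first, with "score" (0 to 1); they miss things now and then, are a little off and sometimes report something else, mostly with a low value. They report only what shows in the picture. A call takes as long as a camera call.
- ctrl.find_in(thing, picture): "pixel" ([column, row] in pixels, amid what is visible of it).
- ctrl.regions_of(thing, picture): "pixels" (480x640 bool, what is visible of it) and "pixel" ([column, row] in pixels, amid what is visible of it).
- ctrl.mark_of(thing, picture): "pixel" ([column, row] in pixels: a listed point, or the origin of a listed thing).
The state is a dict: "time": time; "q": joint angles; "joint_vel": joint speeds; "effort": joint torques, N m; "tool_pos": TCP position; "tool_rot": TCP orientation; "contact_force": force on the tool from outside, world axes, zero at the start; "ft_torque": the same for the moment, N m; "width": finger opening in mm; "grasp_force": force on a finger pad.
Only numpy, scipy, OpenCV 4.12 (cv2) and the standard library are available. Lean on these libraries where they do the work, as an engineer would, in place of code of your own. Each camera call takes 0.05 s, during which the arm holds its last target. There are 200 camera calls.

### The job

A relay, a hexagonal pillar and a lens barrel lie mixed on the bench. Put the relay into the carton of relays and the pillar into the carton of pillars, then lay the lens barrel in the V-mount of the sensor unit, lengthwise in the middle of the vee and with its narrow threaded neck towards the upright circuit board, and push it down lightly (about 10 newtons) so that it bears on both sides of the vee. Finish while still holding it pressed there, as for the glue to set; leave the other things on the bench where they are.

Things in the scene. Friction and masses are not known exactly. Their poses are not given: they have to be found in the camera images.
- barrel_center (a point): Loose lens barrel lying on its side: bare aluminium cylinder, 40 mm diameter, 80 mm long (0.10 to 0.19 kg), thin black knurl rings near each end. At one end a narrow threaded neck, 25 mm diameter, stands out 10 mm; the other end is flat with a round glass. The point: centre of the cylinder, on its axis, 20 mm up. y axis = barrel axis, neck at -y. It can roll if pushed.
- barrel_neck (a point): End of the barrel's threaded neck, on the axis, 50 mm from barrel_center towards the neck (-y). Same axes as barrel_center.
- barrel: The same lens barrel as a body; origin 20 mm below barrel_center when it lies as at the start.
- relay_center (a point): Plug-in relay, loose, lying on its side: a grey and black rectangular block 40 mm long (x) by 26 mm wide (y) by 22 mm high (35 g), with small brass blades sticking out 7 mm at its -x end. The point is the block's centre, 11 mm above what it lies on.
- relay: The same relay as a body; origin at the middle of its underside, 11 mm below relay_center.
- pillar_center (a point): Hexagonal steel spacer pillar, loose, lying along its own x axis: 50 mm long, 14 mm across flats (it lies on a flat, 14 mm high, and is 16 mm wide along y over the corners; 55 g). The point is its centre, 7 mm above what it lies on.
- pillar: The same pillar as a body; origin at its centre.
- carton_relays: Open cardboard carton fixed to the bench, 120 mm (x) by 150 mm (y), 50 mm high, walls and floor 4 mm; relays of the same kind lie along its +y side. Origin at the middle of its underside. The other carton can stand in its place: the two swap.
- carton_relays_free (a point): Middle of the free part of the relay carton's floor, 4 mm above the bench (20 mm from the carton's middle towards its -y side); about 55 mm clear along +y to the stock, 50 mm along -y, 56 mm along x either way to the walls. Same axes as the carton.
- carton_pillars: The same kind of carton, holding hexagonal pillars along its +y side. Origin at the middle of its underside.
- carton_pillars_free (a point): Middle of the free part of the pillar carton's floor, placed as in the relay carton.
- vee_seat (a point): Where barrel_center is once the barrel is seated: middle of the V-mount, 52 mm above the bench. y runs along the vee; the circuit board is at -y. The V-mount is a rigid bare steel block 60 mm long (y) and only 34 mm wide (x), narrower than the barrel: fingers can straddle it. Its sides are upright down to the base plate.
- vee_near: The half of the V-mount with the flank on the -x side. The flanks slope at 45 degrees, touch the seated barrel 14 mm either side of the middle and 14 mm below its axis, and end 17 mm from the middle, 41 mm above the bench (11 mm below the seated barrel's axis).
- vee_far: The half of the V-mount with the flank on the +x side, its mirror image.
- unit: The sensor unit, fixed to the bench: grey base plate 90 mm (x) by 150 mm (y), top 10 mm above the bench, carrying the V-mount and an upright green circuit board, 64 mm wide, 70 mm from vee_seat towards -y, its top 58 mm above the bench. Origin at the middle of its underside; the V-mount's middle is 10 mm from it towards +y.
- glue_bottle: Small white glue bottle with a black nozzle, upright, 28 mm in diameter, 63 mm tall; a bystander, to be left alone. Origin at its underside.
- solder_reel: Reel of solder wire standing on its flange, 60 mm in diameter, 50 mm tall; a bystander, to be left alone. Origin at its underside.
- tape_roll: Roll of tape lying flat, 80 mm in diameter, 24 mm high; a bystander, to be left alone. Origin at its underside.
- marker: Marker pen lying along its x axis, 128 mm long, 13 mm thick; a bystander, to be left alone. Origin at its underside.
- cutters: Side cutters lying flat, about 125 mm long along x, 15 mm high; a bystander, to be left alone. Origin at its underside.
- spare_board: Loose circuit board with components, 60 by 90 mm, 24 mm high; a bystander, to be left alone. Origin at its underside.
- power_driver: Power screwdriver lying along its x axis, 220 mm long with its bit, 45 mm high; a bystander, to be left alone. Origin at its underside.

How it is judged (in metres and radians):
On the way, in this order (a step that is already met when the one before it is completed fails the run):
1. the relay lies in the relay carton and the pillar in the pillar carton, both let go (x of relay_center in the frame of carton_relays between -0.06 and 0.06 m and y of relay_center in the frame of carton_relays between -0.075 and 0.075 m and z of relay_center in the frame of carton_relays between 0 and 0.048 m and x of pillar_center in the frame of carton_pillars between -0.06 and 0.06 m and y of pillar_center in the frame of carton_pillars between -0.075 and 0.075 m and z of pillar_center in the frame of carton_pillars between 0 and 0.048 m and contact force between the fingers and relay below 0.1 N and contact force between the fingers and pillar below 0.1 N and linear speed of each of relay, pillar below 0.03 m/s), for 0.2 s.
2. the barrel is seated in the V-mount and the fingers press it onto both flanks (x of barrel_center in the frame of vee_seat between -0.003 and 0.003 m and z of barrel_center in the frame of vee_seat between -0.003 and 0.0025 m and y of barrel_center in the frame of vee_seat between -0.012 and 0.012 m and y of barrel_neck in the frame of vee_seat below -0.03 m and angle between the y axis of barrel_center and the y axis of vee_seat, either way round below 0.05 rad and contact force between barrel and vee_near between 2 and 30 N and contact force between barrel and vee_far between 2 and 30 N and contact force between the fingers and barrel above 2 N and linear speed of barrel below 0.02 m/s), for 0.5 s.
At the end, for the whole second after the job is handed in: Relay and pillar rest, let go, in their own cartons. The barrel's centre is within 3 mm of vee_seat across and in height, 12 mm along, its axis within 0.05 rad of the vee, neck to the board; the fingers still press it, at rest, with 2 to 30 N on each of the two flanks (all of step 1 and all of step 2); the arm keeps its last pose, push and grip.
It fails at once if another thing on the bench is shifted by more than 3 cm (distance of any of glue_bottle, solder_reel, tape_roll, marker, cutters, spare_board, power_driver from where it was at the start of the episode above 0.03 m).
It also fails if it takes over 72 s, if anything falls off the work surface, if the arm or the gripper's body presses on something with over 40 N, if the wrist force passes 120 N, or if a joint passes its speed limit or range.

## Working session

There is one attempt and no reset: what is moved stays moved. The work goes in short steps, Python scripts to look and compute and a tool call to move; the robot and the scene stay as the last step left them, time stands still between calls to the robot, and variables do not carry over. Pictures are saved under pics/ and viewed, at most 10 in all, crops included, and the job is handed in when it is done.

Besides the shell and the picture viewer there is one more tool, called after "Call:" as name(argument=value, ...) on one line, values as JSON. arm_command: Moves the arm, as the interface text tells. Its arguments: {"type":"object","properties":{"moves":{"type":"array"},"force":{"type":"number"}},"required":["moves"]}

```bash
mkdir -p pics
cat > h.py <<'E'
import numpy as np, cv2
from scipy.spatial.transform import Rotation as R
from station import ctrl
def rot(a):
    a=np.array(a,float); return a if a.shape==(3,3) else (R.from_rotvec(a).as_matrix() if a.shape==(3,) else R.from_quat(a).as_matrix())
def ray(p,px):
    K=np.array(p["intrinsics"]); d=np.linalg.inv(K)@[px[0],px[1],1]; return rot(p["attitude"])@(d*[1,-1,-1])
def at_z(p,px,z):
    d=ray(p,px); o=np.array(p["origin"]); return o+d*(z-o[2])/d[2]
def cloud(p):
    K=np.array(p["intrinsics"]); v,u=np.mgrid[:480,:640]; D=p["depth"]
    c=np.stack([(u-K[0,2])/K[0,0]*D,-(v-K[1,2])/K[1,1]*D,-D],-1)
    w=c@rot(p["attitude"]).T+np.array(p["origin"]); w[D<=0]=np.nan; return w
E
python3 - <<'E'
from h import *
for n in ("top","scene"):
    p=ctrl.snapshot(n); cv2.imwrite(f"pics/{n}0.png",p["color"])
    print(n,p["origin"],p["attitude"],np.array(p["intrinsics"]).round(1).tolist(), [k for k in p])
    w=cloud(p)
    for t in ["barrel","relay","pillar","carton_relays","carton_pillars","unit"]:
        r=ctrl.regions_of(t,p)[:2]
        for x in r:
            m=x["pixels"]; q=w[m]; q=q[~np.isnan(q[:,0])]
            print(t,round(x["score"],2),np.round(x["pixel"]),m.sum(),np.median(q,0).round(), np.percentile(q[:,2],95).round())
    for t in ["barrel_center","barrel_neck","relay_center","pillar_center","carton_relays_free","carton_pillars_free","vee_seat"]:
        z={"barrel_center":20,"barrel_neck":20,"relay_center":11,"pillar_center":7,"vee_seat":52}.get(t,4)
        for x in ctrl.mark_of(t,p)[:2]: print(t,round(x["score"],2),np.round(x["pixel"]),at_z(p,x["pixel"],z).round(1))
s=ctrl.sense(); print(s["tool_pos"],s["tool_rot"],s["width"],s["time"])
E
```

```text
top [ 506.17264972   20.4174094  1180.25276125] [ 0.04549772 -0.03411142 -1.57650327] [[503.1, 0.0, 321.7], [0.0, 503.1, 247.6], [0.0, 0.0, 1.0]] ['color', 'depth', 'intrinsics', 'origin', 'attitude', 'shot']
barrel 0.69 [329. 198.] 633 [675.   7.  36.] 42.0
relay 0.53 [281. 253.] 245 [551. 125.  21.] 25.0
pillar 0.73 [344. 295.] 154 [455. -13.  13.] 17.0
pillar 0.62 [282. 256.] 236 [553. 125.  21.] 25.0
carton_relays 0.98 [185. 234.] 4012 [604. 348.   7.] 51.0
carton_pillars 0.72 [199. 308.] 4142 [418. 314.   7.] 51.0
unit 0.9 [425. 246.] 2474 [ 565. -209.   11.] 40.0
unit 0.22 [332. 198.] 621 [675.   4.  36.] 42.0
barrel_center 0.71 [332. 200.] [675.9   4.4  20. ]
barrel_center 0.53 [328. 198.] [680.1  13.4  20. ]
barrel_neck 0.94 [350. 194.] [689.8 -38.9  20. ]
relay_center 0.59 [422. 248.] [ 563.  -203.6   11. ]
relay_center 0.53 [281. 252.] [556.  123.3  11. ]
pillar_center 0.64 [341. 299.] [446.5 -16.    7. ]
pillar_center 0.32 [280. 253.] [553.6 125.3   7. ]
carton_relays_free 0.81 [195. 235.] [597.5 326.    4. ]
carton_pillars_free 0.79 [214. 308.] [425.5 280.2   4. ]
carton_
[... 486 characters left out ...]
.] 6183 [407. 311.  17.] 51.0
unit 0.82 [234. 195.] 2761 [ 574. -205.   12.] 45.0
unit 0.26 [446. 375.] 8232 [595. 347.  14.] 51.0
barrel_center 0.63 [269. 287.] [677.7  10.6  20. ]
barrel_center 0.45 [269. 297.] [691.   26.4  20. ]
barrel_neck 0.71 [245. 277.] [693.3 -36.5  20. ]
relay_center 0.68 [363. 285.] [551.2 128.7  11. ]
relay_center 0.68 [441. 380.] [604.  342.9  11. ]
pillar_center 0.63 [344. 217.] [450.5  -7.8   7. ]
pillar_center 0.6 [361. 284.] [549.8 123.1   7. ]
carton_relays_free 0.94 [434. 369.] [592.3 322.1   4. ]
vee_seat 0.66 [234. 181.] [ 562.6 -208.7   52. ]
[158.10118763 604.65883767 303.90016788] [ 4.00627038e-01  3.11592407e+00 -3.25947462e-05] 85.51584131353744 1.4
```

View pictures.

View pics/top0.png

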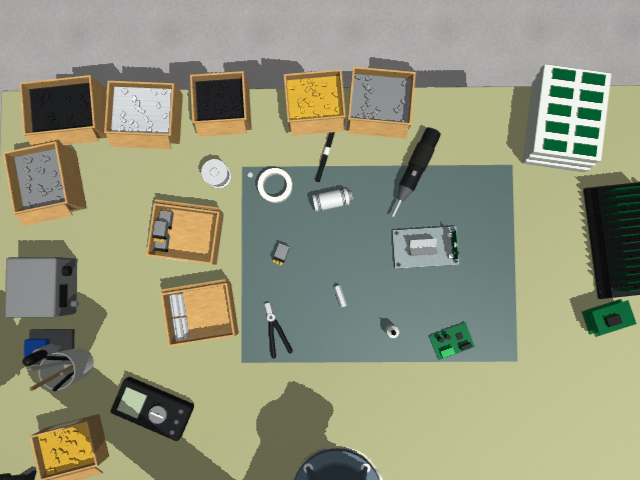

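View pics/scene0.png

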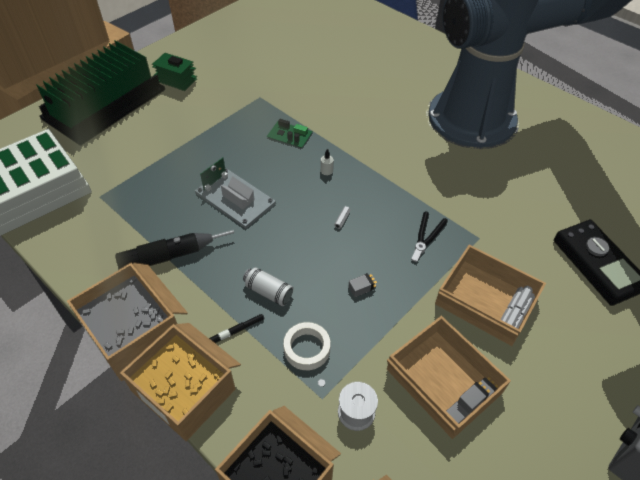

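Run:
```python
from h import *
p=ctrl.snapshot("top"); w=cloud(p)
for t in ["barrel","relay","pillar"]:
    x=ctrl.regions_of(t,p)[0]; m=x["pixels"]; q=w[m]; q=q[~np.isnan(q[:,0])]; zt=np.percentile(q[:,2],90)
    g=np.array([at_z(p,(u,v),{"barrel":20,"relay":15,"pillar":10}[t])[:2] for v,u in np.argwhere(m)],np.float32)
    (c,s,a)=cv2.minAreaRect(g); e=cv2.PCACompute(g,np.mean(g,0,keepdims=True).astype(np.float32))[1][0]
    print(t,"rect",np.round(c,1),np.round(s,1),round(a,1),"pca",g.mean(0).round(1),np.degrees(np.arctan2(e[1],e[0])).round(1), zt.round(1))
# unit / vee from heights
ux=ctrl.regions_of("unit",p)[0]["pixels"]; m=np.zeros_like(ux,np.uint8); m[200:300,370:480]=1
H=w[...,2]
sel=(m>0)&(H>28)&(H<50); q=w[sel]
print("unit heights hist",np.histogram(H[(m>0)&~np.isnan(H)],bins=[0,5,15,25,30,35,40,45,50,60,80])[0])
cv2.imwrite("pics/H.png",cv2.applyColorMap(cv2.resize((np.clip(np.nan_to_num(H[200:300,360:490]),0,64)*4).clip(0,255).astype(np.uint8),None,fx=5,fy=5,interpolation=0),cv2.COLORMAP_JET))
cv2.imwrite("pics/crop.png",cv2.resize(p["color"][200:300,360:490],None,fx=5,fy=5))
g=np.array([at_z(p,(u,v),10)[:2] for v,u in np.argwhere(ux)],np.float32); print("unit rect",cv2.minAreaRect(g))
for t in ["carton_relays","carton_pillars"]:
    ms=ctrl.regions_of(t,p)[0]["pixels"]
    s=ms&(H>44)&(H<58); print(t,cv2.minAreaRect(w[s][:,:2].astype(np.float32)))
```

```text
barrel rect [678.    1.9] [40.1 92.5] 12.5 pca [678.1   3.1] 100.8 40.6
relay rect [551.4 124.9] [29.3 47.8] 68.1 pca [552.1 124.7] -19.1 24.2
pillar rect [455.3 -12.5] [51.  19.8] 21.5 pca [455.6 -11.6] 18.9 16.0
unit heights hist [4863 2001  218  112  135  115   56   16   56    4]
unit rect ((566.0396118164062, -211.56362915039062), (90.26577758789062, 150.3910675048828), 2.8373138904571533)
carton_relays ((602.5699462890625, 342.7415771484375), (151.67161560058594, 128.89364624023438), 82.17539978027344)
carton_pillars ((420.5088806152344, 308.8830261230469), (128.94064331054688, 151.9884033203125), 8.363648414611816)
```

The top picture shows the barrel at about (332,199) with its neck to the right (350,194), the relay at (281,253), the pillar at (341,296), the relay carton at (185,234), the pillar carton at (199,310), and the vee at (425,245) with the board at (455,243). The scene view agrees. Next I move to the relay.

```bash
cat >> h.py <<'E'
def go(*targets):
    """targets (x,y,z,phi deg of closing line): shifts in tool axes from the present pose"""
    s=ctrl.sense(); T=rot(s["tool_rot"]); o=np.array(s["tool_pos"])
    print("t",round(s["time"],2),"pos",o.round(1),"phi",np.degrees(np.arctan2(T[1,1],T[0,1])).round(1),"F",np.round(s["contact_force"],1),"w",round(s["width"],1),"g",round(s["grasp_force"],1))
    for x,y,z,phi in targets:
        f=np.radians(phi); Y=[np.cos(f),np.sin(f),0]; Z=[0,0,-1]; N=np.stack([np.cross(Y,Z),Y,Z],1)
        print((x,y,z,phi),"offset",(T.T@(np.array([x,y,z])-o)).round(1).tolist(),"ang",R.from_matrix(T.T@N).as_rotvec().round(3).tolist())
E
python3 -c "
from h import *
go((340,390,230,72),(555,124,140,69),(555,124,78,69))"
```

```text
t 1.75 pos [158.1 604.7 303.9] phi 75.3 F [ 0.2 -0.1  0.3] w 85.5 g 0.0
(340, 390, 230, 72) offset [-230.3, -161.6, 73.9] ang [0.0, 0.0, 0.058]
(555, 124, 140, 69) offset [-505.6, -364.6, 163.9] ang [0.0, 0.0, 0.111]
(555, 124, 78, 69) offset [-505.6, -364.6, 225.9] ang [0.0, 0.0, 0.111]
```

Call:
arm_command(moves=[{"offset":[-505.6,-364.6,160],"angular":[0,0,0.111],"hand":60},{"offset":[-505.6,-364.6,160],"angular":[0,0,0.111],"hand":60},{"offset":[-505.6,-364.6,160],"angular":[0,0,0.111],"hand":60},{"offset":[-505.6,-364.6,160],"angular":[0,0,0.111],"hand":60},{"offset":[-505.6,-364.6,160],"angular":[0,0,0.111],"hand":60},{"offset":[-505.6,-364.6,160],"angular":[0,0,0.111],"hand":60},{"offset":[-505.6,-364.6,160],"angular":[0,0,0.111],"hand":60},{"offset":[-505.6,-364.6,160],"angular":[0,0,0.111],"hand":60}])

```text
time: 2.42
tool_pos: [364.8, 354.3, 220.9]
tool_rot: [0.572, 3.088, 0.001]
contact_force: [0.6, 0.1, -0.4]
width: 59.8
grasp_force: 0.0
```

```bash
python3 -c "
from h import *
go((555,124,140,69),(555,124,78,69))"
```

```text
t 2.42 pos [364.8 354.3 220.9] phi 69.0 F [ 0.6  0.1 -0.4] w 59.8 g 0.0
(555, 124, 140, 69) offset [-260.1, -146.9, 80.9] ang [0.001, 0.001, 0.0]
(555, 124, 78, 69) offset [-260.0, -146.9, 142.9] ang [0.001, 0.001, 0.0]
```

Call:
arm_command(moves=[{"offset":[-260,-147,81],"angular":[0,0,0],"hand":60},{"offset":[-260,-147,81],"angular":[0,0,0],"hand":60},{"offset":[-260,-147,81],"angular":[0,0,0],"hand":60},{"offset":[-260,-147,81],"angular":[0,0,0],"hand":60},{"offset":[-260,-147,81],"angular":[0,0,0],"hand":60},{"offset":[-260,-147,81],"angular":[0,0,0],"hand":60},{"offset":[-260,-147,81],"angular":[0,0,0],"hand":60},{"offset":[-260,-147,81],"angular":[0,0,0],"hand":60}])

```text
time: 3.08
tool_pos: [557.6, 121.2, 139.1]
tool_rot: [0.578, 3.084, -0.0]
contact_force: [0.5, 1.2, 0.2]
width: 60.2
grasp_force: 0.0
```

```bash
python3 -c "
from h import *
go((555,124,140,69),(555,124,78,69))"
```

```text
t 3.08 pos [557.6 121.2 139.1] phi 68.8 F [0.5 1.2 0.2] w 60.2 g 0.0
(555, 124, 140, 69) offset [3.4, 1.7, -0.9] ang [0.001, 0.004, -0.004]
(555, 124, 78, 69) offset [3.6, 1.6, 61.1] ang [0.001, 0.004, -0.004]
```

Call:
arm_command(moves=[{"offset":[3.5,1.6,35],"angular":[0,0,0],"hand":60},{"offset":[3.5,1.6,63],"angular":[0,0,0],"hand":60},{"offset":[3.5,1.6,63],"angular":[0,0,0],"hand":60},{"offset":[3.5,1.6,63],"angular":[0,0,0],"hand":15},{"offset":[3.5,1.6,63],"angular":[0,0,0],"hand":15},{"offset":[3.5,1.6,63],"angular":[0,0,0],"hand":15},{"offset":[3.5,1.6,63],"angular":[0,0,0],"hand":15},{"offset":[3.5,1.6,63],"angular":[0,0,0],"hand":15}], force=30)

```text
time: 3.75
tool_pos: [551.9, 128.4, 78.9]
tool_rot: [0.571, 3.086, 0.001]
contact_force: [0.0, 0.7, 4.5]
width: 25.5
grasp_force: 31.4
```

```bash
python3 -c "
from h import *
go((555,124,160,69),(600,320,150,80),(600,322,84,80))"
```

```text
t 3.75 pos [551.9 128.4  78.9] phi 69.0 F [0.  0.7 4.5] w 25.5 g 31.4
(555, 124, 160, 69) offset [-4.7, -2.9, -81.0] ang [0.002, 0.003, 0.0]
(600, 320, 150, 80) offset [23.5, 196.2, -70.8] ang [0.001, 0.003, -0.192]
(600, 322, 84, 80) offset [24.4, 197.9, -4.8] ang [0.001, 0.003, -0.192]
```

Call:
arm_command(moves=[{"offset":[0,0,-41],"angular":[0,0,0],"hand":15},{"offset":[0,20,-71],"angular":[0,0,0],"hand":15},{"offset":[24,196,-75],"angular":[0,0,-0.192],"hand":15},{"offset":[24,196,-75],"angular":[0,0,-0.192],"hand":15},{"offset":[24,196,-75],"angular":[0,0,-0.192],"hand":15},{"offset":[24,196,-75],"angular":[0,0,-0.192],"hand":15},{"offset":[24,196,-75],"angular":[0,0,-0.192],"hand":15},{"offset":[24,196,-75],"angular":[0,0,-0.192],"hand":15}])

```text
time: 4.42
tool_pos: [599.1, 323.5, 153.1]
tool_rot: [0.266, 3.127, 0.003]
contact_force: [0.4, -0.3, -1.4]
width: 25.0
grasp_force: 30.7
```

```bash
python3 -c "
from h import *
go((600,322,150,80),(600,322,84,80))"
```

```text
t 4.42 pos [599.1 323.5 153.1] phi 80.3 F [ 0.4 -0.3 -1.4] w 25.0 g 30.7
(600, 322, 150, 80) offset [-1.1, -1.3, 3.1] ang [0.002, 0.003, 0.005]
(600, 322, 84, 80) offset [-0.9, -1.5, 69.1] ang [0.002, 0.003, 0.005]
```

Call:
arm_command(moves=[{"offset":[0,-1,40],"angular":[0,0,0],"hand":15},{"offset":[0,-1,68],"angular":[0,0,0],"hand":15},{"offset":[0,-1,68],"angular":[0,0,0],"hand":15},{"offset":[0,-1,68],"angular":[0,0,0],"hand":50},{"offset":[0,-1,68],"angular":[0,0,0],"hand":50},{"offset":[0,-1,68],"angular":[0,0,0],"hand":50},{"offset":[0,-1,30],"angular":[0,0,0],"hand":50},{"offset":[0,-1,-10],"angular":[0,0,0],"hand":50}])

```text
time: 5.08
tool_pos: [596.4, 317.1, 159.5]
tool_rot: [-0.275, -3.121, 0.006]
contact_force: [1.3, 1.0, 0.9]
width: 49.9
grasp_force: 0.0
```

```bash
python3 -c "
from h import *
p=ctrl.snapshot('top'); cv2.imwrite('pics/a.png',cv2.resize(p['color'][180:340,130:370],None,fx=3,fy=3))
go((455,-12,150,110),(455,-12,76,110))"
```

```text
t 5.13 pos [601.8 319.2 171. ] phi 80.0 F [1.6 0.1 5.3] w 50.2 g 0.0
(455, -12, 150, 110) offset [87.1, -351.8, 18.4] ang [0.002, 0.011, -0.524]
(455, -12, 76, 110) offset [87.8, -352.2, 92.4] ang [0.002, 0.011, -0.524]
```

View pics/a.png

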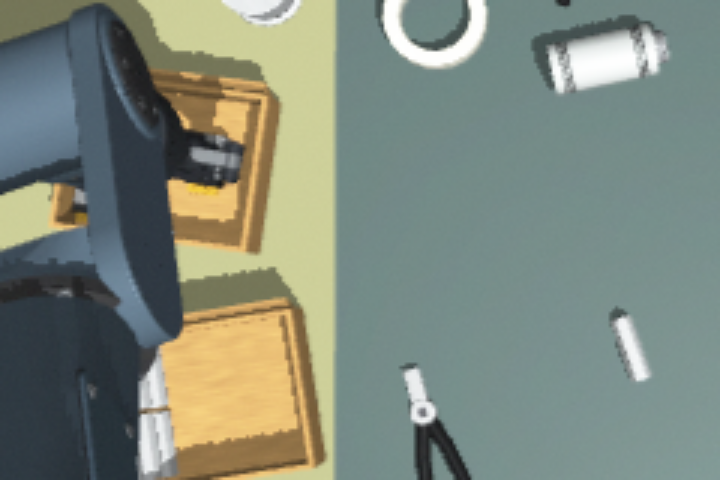

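The relay's brass blades show inside the carton under the gripper, at about crop pixel (205,188). The pillar is still at crop pixel (630,345).

Call:
arm_command(moves=[{"offset":[87,-351,25],"angular":[0,0,-0.524],"hand":50},{"offset":[87,-351,25],"angular":[0,0,-0.524],"hand":50},{"offset":[87,-351,25],"angular":[0,0,-0.524],"hand":50},{"offset":[87,-351,25],"angular":[0,0,-0.524],"hand":50},{"offset":[87,-351,25],"angular":[0,0,-0.524],"hand":50},{"offset":[87,-351,25],"angular":[0,0,-0.524],"hand":50},{"offset":[87,-351,25],"angular":[0,0,-0.524],"hand":50},{"offset":[87,-351,25],"angular":[0,0,-0.524],"hand":50}])

```text
time: 5.8
tool_pos: [463.5, 13.9, 140.2]
tool_rot: [-0.546, 3.091, -0.002]
contact_force: [0.2, -1.4, -0.4]
width: 49.7
grasp_force: 0.0
```

```bash
python3 -c "
from h import *
go((455,-12,150,110),(455,-12,76,110))"
```

```text
t 5.8 pos [463.5  13.9 140.2] phi 110.0 F [ 0.2 -1.4 -0.4] w 49.7 g 0.0
(455, -12, 150, 110) offset [16.8, -21.4, -9.8] ang [-0.002, 0.002, 0.001]
(455, -12, 76, 110) offset [17.0, -21.3, 64.2] ang [-0.002, 0.002, 0.001]
```

Call:
arm_command(moves=[{"offset":[16,-20,10],"angular":[0,0,0],"hand":50},{"offset":[16,-20,40],"angular":[0,0,0],"hand":50},{"offset":[16,-20,64],"angular":[0,0,0],"hand":50},{"offset":[16,-20,64],"angular":[0,0,0],"hand":50},{"offset":[16,-20,64],"angular":[0,0,0],"hand":5},{"offset":[16,-20,64],"angular":[0,0,0],"hand":5},{"offset":[16,-20,64],"angular":[0,0,0],"hand":5},{"offset":[16,-20,64],"angular":[0,0,0],"hand":5}])

```text
time: 6.47
tool_pos: [456.8, -8.5, 76.6]
tool_rot: [-0.547, 3.091, -0.002]
contact_force: [0.5, -0.7, 4.5]
width: 13.8
grasp_force: 29.4
```

```bash
python3 -c "
from h import *
go((455,-12,76,110),(440,140,150,105),(424,288,150,100),(424,288,83,100))"
```

```text
t 6.47 pos [456.8  -8.5  76.6] phi 110.1 F [ 0.5 -0.7  4.5] w 13.8 g 29.4
(455, -12, 76, 110) offset [2.9, -2.7, 0.6] ang [-0.002, 0.002, 0.001]
(440, 140, 150, 105) offset [-35.4, 145.1, -73.6] ang [-0.002, 0.003, 0.089]
(424, 288, 150, 100) offset [-71.2, 289.6, -73.7] ang [-0.002, 0.003, 0.176]
(424, 288, 83, 100) offset [-71.0, 289.7, -6.7] ang [-0.002, 0.003, 0.176]
```

Call:
arm_command(moves=[{"offset":[0,0,-40],"angular":[0,0,0],"hand":5},{"offset":[-5,15,-74],"angular":[0,0,0],"hand":5},{"offset":[-71,289,-80],"angular":[0,0,0.176],"hand":5},{"offset":[-71,289,-80],"angular":[0,0,0.176],"hand":5},{"offset":[-71,289,-80],"angular":[0,0,0.176],"hand":5},{"offset":[-71,289,-80],"angular":[0,0,0.176],"hand":5},{"offset":[-71,289,-80],"angular":[0,0,0.176],"hand":5},{"offset":[-71,289,-80],"angular":[0,0,0.176],"hand":5}])

```text
time: 7.13
tool_pos: [427.4, 251.7, 155.5]
tool_rot: [-0.273, 3.128, 0.001]
contact_force: [1.1, 0.0, -0.3]
width: 13.9
grasp_force: 29.6
```

```bash
python3 -c "
from h import *
go((424,288,83,100))"
```

```text
t 7.13 pos [427.4 251.7 155.5] phi 100.0 F [ 1.1  0.  -0.3] w 13.9 g 29.6
(424, 288, 83, 100) offset [-2.8, 36.3, 72.5] ang [0.0, 0.002, -0.001]
```

Call:
arm_command(moves=[{"offset":[-2,33,5],"angular":[0,0,0],"hand":5},{"offset":[-2,33,40],"angular":[0,0,0],"hand":5},{"offset":[-2,33,71],"angular":[0,0,0],"hand":5},{"offset":[-2,33,71],"angular":[0,0,0],"hand":5},{"offset":[-2,33,71],"angular":[0,0,0],"hand":45},{"offset":[-2,33,71],"angular":[0,0,0],"hand":45},{"offset":[-2,33,71],"angular":[0,0,0],"hand":45},{"offset":[-2,33,30],"angular":[0,0,0],"hand":45}])

```text
time: 7.8
tool_pos: [421.2, 280.1, 118.2]
tool_rot: [0.268, -3.114, 0.007]
contact_force: [-0.1, -0.1, -0.6]
width: 44.8
grasp_force: 0.0
```

```bash
python3 -c "
from h import *
go((424,288,190,90),(600,120,190,50),(677,7,180,12),(677,7,76,12))"
```

```text
t 7.8 pos [421.2 280.1 118.2] phi 99.8 F [-0.1 -0.1 -0.6] w 44.8 g 0.0
(424, 288, 190, 90) offset [-3.0, 7.1, -71.9] ang [-0.005, -0.016, 0.172]
(600, 120, 190, 50) offset [-147.6, -188.6, -73.6] ang [-0.01, -0.014, 0.87]
(677, 7, 180, 12) offset [-204.3, -313.0, -64.1] ang [-0.015, -0.011, 1.533]
(677, 7, 76, 12) offset [-206.0, -312.7, 39.8] ang [-0.015, -0.011, 1.533]
```

Call:
arm_command(moves=[{"offset":[0,0,-40],"angular":[0,0,0],"hand":80},{"offset":[-10,-15,-70],"angular":[0,0,0.1],"hand":80},{"offset":[-204,-313,-66],"angular":[0,0,1.5],"hand":80},{"offset":[-204,-313,-66],"angular":[0,0,1.5],"hand":80},{"offset":[-204,-313,-66],"angular":[0,0,1.5],"hand":80},{"offset":[-204,-313,-66],"angular":[0,0,1.5],"hand":80},{"offset":[-204,-313,-66],"angular":[0,0,1.5],"hand":80},{"offset":[-204,-313,-66],"angular":[0,0,1.5],"hand":80}])

```text
time: 8.47
tool_pos: [608.4, 83.8, 193.9]
tool_rot: [1.053, 2.957, 0.001]
contact_force: [1.2, 0.4, 0.5]
width: 79.7
grasp_force: 0.0
```

```bash
python3 -c "
from h import *
p=ctrl.snapshot('scene'); cv2.imwrite('pics/b.png',p['color'])
go((677,7,150,12),(677,7,76,12))"
```

```text
t 8.52 pos [615.8  77.5 194.6] phi 50.3 F [ 6.7 -2.8  0.4] w 80.3 g 0.0
(677, 7, 150, 12) offset [-91.5, -15.4, 45.7] ang [0.01, 0.011, 0.669]
(677, 7, 76, 12) offset [-90.5, -15.9, 119.7] ang [0.01, 0.011, 0.669]
```

View pics/b.png

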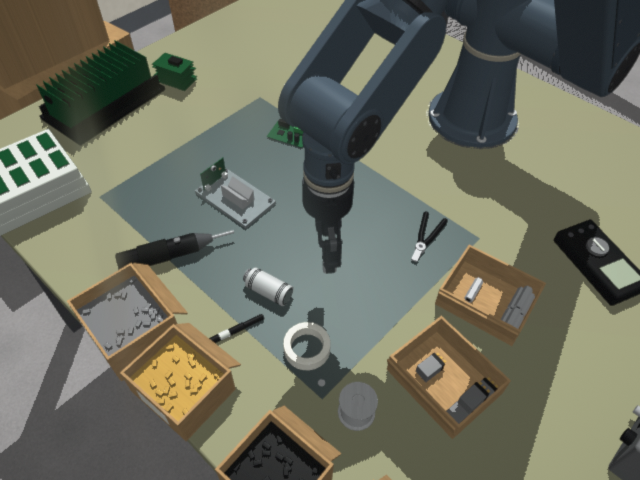

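The relay is in its carton at (430,366) and the pillar in its carton at (473,289). The barrel still lies untouched at (269,287).

Call:
arm_command(moves=[{"offset":[-91,-15,35],"angular":[0,0,0.669],"hand":80},{"offset":[-91,-15,35],"angular":[0,0,0.669],"hand":80},{"offset":[-91,-15,35],"angular":[0,0,0.669],"hand":80},{"offset":[-91,-15,35],"angular":[0,0,0.669],"hand":80},{"offset":[-91,-15,35],"angular":[0,0,0.669],"hand":80},{"offset":[-91,-15,35],"angular":[0,0,0.669],"hand":80},{"offset":[-91,-15,35],"angular":[0,0,0.669],"hand":80},{"offset":[-91,-15,35],"angular":[0,0,0.669],"hand":80}])

```text
time: 9.18
tool_pos: [668.8, 17.2, 158.1]
tool_rot: [1.956, 2.457, 0.001]
contact_force: [1.0, 0.1, -0.6]
width: 80.2
grasp_force: 0.0
```

```bash
python3 -c "
from h import *
go((677,7,150,12),(677,7,76,12))"
```

```text
t 9.18 pos [668.8  17.2 158.1] phi 13.0 F [ 1.   0.1 -0.6] w 80.2 g 0.0
(677, 7, 150, 12) offset [-11.7, 5.7, 8.1] ang [0.001, 0.001, 0.017]
(677, 7, 76, 12) offset [-11.7, 5.6, 82.1] ang [0.001, 0.001, 0.017]
```

Call:
arm_command(moves=[{"offset":[-11,5,8],"angular":[0,0,0.017],"hand":80},{"offset":[-11,5,30],"angular":[0,0,0.017],"hand":80},{"offset":[-11,5,55],"angular":[0,0,0.017],"hand":80},{"offset":[-11,5,75],"angular":[0,0,0.017],"hand":80},{"offset":[-11,5,82],"angular":[0,0,0.017],"hand":80},{"offset":[-11,5,82],"angular":[0,0,0.017],"hand":80},{"offset":[-11,5,82],"angular":[0,0,0.017],"hand":80},{"offset":[-11,5,82],"angular":[0,0,0.017],"hand":60}])

```text
time: 9.85
tool_pos: [677.3, 7.7, 75.8]
tool_rot: [1.977, 2.438, 0.002]
contact_force: [0.4, 0.0, -0.3]
width: 69.8
grasp_force: 0.0
```

```bash
python3 -c "
from h import *
go((677,7,75,12))"
```

```text
t 9.85 pos [677.3   7.7  75.8] phi 11.9 F [ 0.4  0.  -0.3] w 69.8 g 0.0
(677, 7, 75, 12) offset [-0.6, -0.5, 0.8] ang [0.003, 0.001, -0.001]
```

Call:
arm_command(moves=[{"offset":[0,0,0],"angular":[0,0,0],"hand":55},{"offset":[0,0,0],"angular":[0,0,0],"hand":48},{"offset":[0,0,0],"angular":[0,0,0],"hand":42},{"offset":[0,0,0],"angular":[0,0,0],"hand":30},{"offset":[0,0,0],"angular":[0,0,0],"hand":30},{"offset":[0,0,0],"angular":[0,0,0],"hand":30},{"offset":[0,0,0],"angular":[0,0,0],"hand":30},{"offset":[0,0,0],"angular":[0,0,0],"hand":30}], force=40)

```text
time: 10.52
tool_pos: [676.7, 8.0, 75.7]
tool_rot: [1.978, 2.439, 0.001]
contact_force: [-0.9, 0.7, 5.6]
width: 38.7
grasp_force: 40.0
```

```bash
python3 -c "
from h import *
go((677,7,170,12),(566,-202,170,2.8))"
```

```text
t 10.52 pos [676.7   8.   75.7] phi 11.9 F [-0.9  0.7  5.6] w 38.7 g 40.0
(677, 7, 170, 12) offset [-1.0, 0.2, -94.3] ang [0.001, 0.001, -0.001]
(566, -202, 170, 2.8) offset [-182.6, -151.6, -94.4] ang [0.001, 0.0, 0.159]
```

Call:
arm_command(moves=[{"offset":[0,0,-35],"angular":[0,0,0],"hand":30},{"offset":[0,0,-70],"angular":[0,0,0],"hand":30},{"offset":[-20,-17,-94],"angular":[0,0,0],"hand":30},{"offset":[-182,-151,-94],"angular":[0,0,0.159],"hand":30},{"offset":[-182,-151,-94],"angular":[0,0,0.159],"hand":30},{"offset":[-182,-151,-94],"angular":[0,0,0.159],"hand":30},{"offset":[-182,-151,-94],"angular":[0,0,0.159],"hand":30},{"offset":[-182,-151,-94],"angular":[0,0,0.159],"hand":30}])

```text
time: 11.18
tool_pos: [565.7, -200.8, 168.4]
tool_rot: [-2.165, -2.276, 0.0]
contact_force: [0.7, -0.3, -1.3]
width: 38.8
grasp_force: 40.9
```

```bash
python3 -c "
from h import *
go((566,-202,150,2.8))"
```

```text
t 11.18 pos [ 565.7 -200.8  168.4] phi 2.8 F [ 0.7 -0.3 -1.3] w 38.8 g 40.9
(566, -202, 150, 2.8) offset [-1.2, 0.3, 18.4] ang [-0.0, -0.0, 0.001]
```

Call:
arm_command(moves=[{"offset":[-1,0,15],"angular":[0,0,0],"hand":30},{"offset":[-1,0,30],"angular":[0,0,0],"hand":30},{"offset":[-1,0,44],"angular":[0,0,0],"hand":30},{"offset":[-1,0,44],"angular":[0,0,0],"hand":30},{"offset":[-1,0,44],"angular":[0,0,0],"hand":30},{"offset":[-1,0,44],"angular":[0,0,0],"hand":30},{"offset":[-1,0,44],"angular":[0,0,0],"hand":30},{"offset":[-1,0,44],"angular":[0,0,0],"hand":30}])

```text
time: 11.85
tool_pos: [567.6, -200.5, 125.4]
tool_rot: [2.164, 2.275, 0.001]
contact_force: [0.1, -0.4, -1.3]
width: 38.8
grasp_force: 40.9
```

Run:
```python
from h import *
go((566,-202,108,2.8))
p=ctrl.snapshot('scene'); a=cv2.resize(p['color'][130:260,170:300],(390,390))
q=ctrl.snapshot('top'); b=cv2.resize(q['color'][195:295,370:470],(390,390))
cv2.imwrite('pics/c.png',np.hstack([a,b]))
for n,c in (('s',p),('t',q)):
    for t,z in (("barrel_center",66),("barrel_neck",66),("vee_seat",52)):
        for x in ctrl.mark_of(t,c)[:1]: print(n,t,round(x["score"],2),at_z(c,x["pixel"],z).round(1))
```

```text
t 11.85 pos [ 567.6 -200.5  125.4] phi 2.8 F [ 0.1 -0.4 -1.3] w 38.8 g 40.9
(566, -202, 108, 2.8) offset [-1.4, -1.7, 17.4] ang [0.002, 0.001, 0.001]
s barrel_center 0.97 [ 564.4 -207.2   66. ]
s barrel_neck 0.79 [ 574.4 -250.1   66. ]
s vee_seat 0.95 [ 562.9 -205.4   52. ]
t barrel_center 0.65 [723.2 262.8  66. ]
t vee_seat 0.71 [ 560.3 -204.    52. ]
```

View pics/c.png

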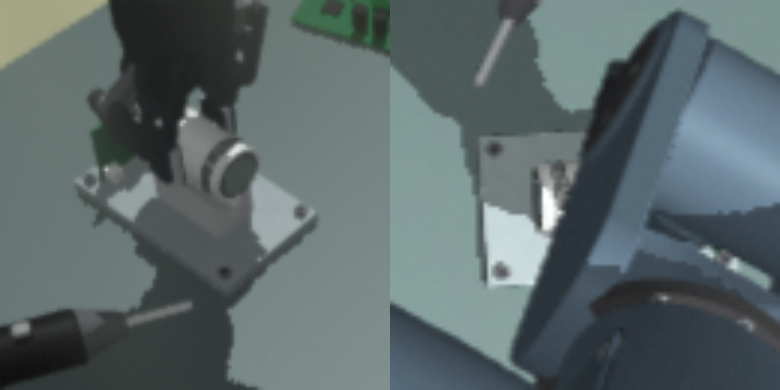

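The left half shows the barrel held just above the vee with the glass end towards the camera and the neck towards the board, and the top view agrees. Now I lower it.

Call:
arm_command(moves=[{"offset":[-1.2,-1.7,4],"angular":[0,0,0],"hand":30},{"offset":[-1.2,-1.7,8],"angular":[0,0,0],"hand":30},{"offset":[-1.2,-1.7,12],"angular":[0,0,0],"hand":30},{"offset":[-1.2,-1.7,14],"angular":[0,0,0],"hand":30},{"offset":[-1.2,-1.7,15],"angular":[0,0,0],"hand":30},{"offset":[-1.2,-1.7,15],"angular":[0,0,0],"hand":30},{"offset":[-1.2,-1.7,15],"angular":[0,0,0],"hand":30},{"offset":[-1.2,-1.7,15],"angular":[0,0,0],"hand":30}])

```text
time: 12.92
tool_pos: [565.5, -201.9, 109.6]
tool_rot: [2.166, 2.275, 0.0]
contact_force: [0.3, 0.5, -1.1]
width: 38.8
grasp_force: 40.9
```

```bash
python3 -c "
from h import *
go((566,-202,108,2.8))"
```

```text
t 12.92 pos [ 565.5 -201.9  109.6] phi 2.8 F [ 0.3  0.5 -1.1] w 38.8 g 40.9
(566, -202, 108, 2.8) offset [-0.1, 0.5, 1.6] ang [0.0, 0.0, 0.0]
```

Call:
arm_command(moves=[{"offset":[0,0,0.5],"angular":[0,0,0],"hand":30},{"offset":[0,0,1],"angular":[0,0,0],"hand":30},{"offset":[0,0,1.5],"angular":[0,0,0],"hand":30},{"offset":[0,0,1.5],"angular":[0,0,0],"hand":30},{"offset":[0,0,1.5],"angular":[0,0,0],"hand":30},{"offset":[0,0,1.5],"angular":[0,0,0],"hand":30},{"offset":[0,0,1.5],"angular":[0,0,0],"hand":30},{"offset":[0,0,1.5],"angular":[0,0,0],"hand":30}])

```text
time: 13.58
tool_pos: [565.3, -202.0, 108.3]
tool_rot: [2.166, 2.275, -0.0]
contact_force: [-0.6, -0.7, 2.9]
width: 38.6
grasp_force: 41.2
```

Call:
arm_command(moves=[{"offset":[0,0,0.2],"angular":[0,0,0],"hand":30},{"offset":[0,0,0.4],"angular":[0,0,0],"hand":30},{"offset":[0,0,0.4],"angular":[0,0,0],"hand":30},{"offset":[0,0,0.4],"angular":[0,0,0],"hand":30},{"offset":[0,0,0.4],"angular":[0,0,0],"hand":30},{"offset":[0,0,0.4],"angular":[0,0,0],"hand":30},{"offset":[0,0,0.4],"angular":[0,0,0],"hand":30},{"offset":[0,0,0.4],"angular":[0,0,0],"hand":30}])

```text
time: 14.25
tool_pos: [565.4, -202.0, 108.3]
tool_rot: [2.166, 2.275, -0.0]
contact_force: [-3.1, -0.2, 6.1]
width: 38.6
grasp_force: 41.6
```

Call:
arm_command(moves=[{"offset":[0,-0.2,0],"angular":[0,0,0],"hand":30},{"offset":[0,-0.4,0.1],"angular":[0,0,0],"hand":30},{"offset":[0,-0.4,0.2],"angular":[0,0,0],"hand":30},{"offset":[0,-0.4,0.3],"angular":[0,0,0],"hand":30},{"offset":[0,-0.4,0.3],"angular":[0,0,0],"hand":30},{"offset":[0,-0.4,0.3],"angular":[0,0,0],"hand":30},{"offset":[0,-0.4,0.3],"angular":[0,0,0],"hand":30},{"offset":[0,-0.4,0.3],"angular":[0,0,0],"hand":30}])

```text
time: 14.92
tool_pos: [565.2, -202.0, 108.1]
tool_rot: [2.166, 2.275, 0.0]
contact_force: [-1.6, -0.3, 7.4]
width: 38.5
grasp_force: 41.6
```

```bash
python3 -c "
from h import *
go()
s=ctrl.sense(); print(s['ft_torque'])
p=ctrl.snapshot('scene')
for t,z in (('barrel_center',52),('barrel_neck',52),('vee_seat',52)):
    for x in ctrl.mark_of(t,p)[:1]: print(t,round(x['score'],2),at_z(p,x['pixel'],z).round(1))
cv2.imwrite('pics/d.png',cv2.resize(p['color'][130:260,170:300],(520,520)))"
```

```text
t 14.92 pos [ 565.2 -202.   108.1] phi 2.8 F [-1.6 -0.3  7.4] w 38.5 g 41.6
[ 0.11202515  0.24092657 -0.00089105]
barrel_center 0.73 [ 566.3 -202.1   52. ]
barrel_neck 0.81 [ 569.8 -255.1   52. ]
vee_seat 0.71 [ 571.1 -199.1   52. ]
```

View pics/d.png

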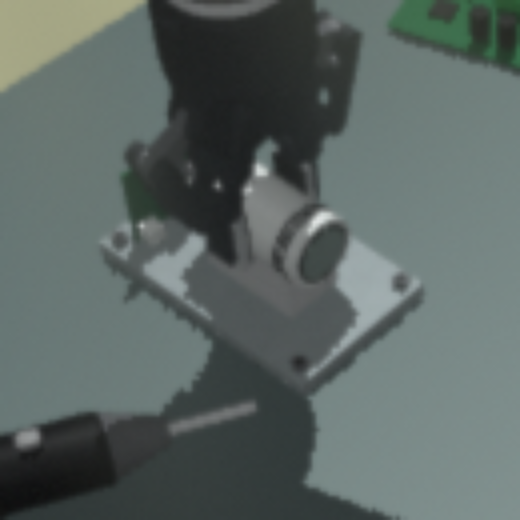

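The barrel sits in the vee between the fingers, with the neck towards the board. The side force is nearly balanced, so one small correction should finish it.

Call:
arm_command(moves=[{"offset":[0,-0.2,0.1],"angular":[0,0,0],"hand":30},{"offset":[0,-0.4,0.2],"angular":[0,0,0],"hand":30},{"offset":[0,-0.4,0.3],"angular":[0,0,0],"hand":30},{"offset":[0,-0.4,0.3],"angular":[0,0,0],"hand":30},{"offset":[0,-0.4,0.3],"angular":[0,0,0],"hand":30},{"offset":[0,-0.4,0.3],"angular":[0,0,0],"hand":30},{"offset":[0,-0.4,0.3],"angular":[0,0,0],"hand":30},{"offset":[0,-0.4,0.3],"angular":[0,0,0],"hand":30}])

```text
time: 15.78
tool_pos: [565.1, -202.0, 108.1]
tool_rot: [2.165, 2.274, 0.001]
contact_force: [-2.0, 1.0, 7.3]
width: 38.7
grasp_force: 41.7
```

Call:
arm_command(moves=[{"offset":[0,-0.3,0.3],"angular":[0,0,0],"hand":30},{"offset":[0,-0.5,0.6],"angular":[0,0,0],"hand":30},{"offset":[0,-0.5,0.6],"angular":[0,0,0],"hand":30},{"offset":[0,-0.5,0.6],"angular":[0,0,0],"hand":30},{"offset":[0,-0.5,0.6],"angular":[0,0,0],"hand":30},{"offset":[0,-0.5,0.6],"angular":[0,0,0],"hand":30},{"offset":[0,-0.5,0.6],"angular":[0,0,0],"hand":30},{"offset":[0,-0.5,0.6],"angular":[0,0,0],"hand":30}])

```text
time: 16.45
tool_pos: [565.0, -202.0, 108.1]
tool_rot: [2.165, 2.273, 0.002]
contact_force: [-0.9, 2.0, 10.8]
width: 38.9
grasp_force: 42.0
```

```bash
python3 -c "
from h import *
for i in range(4):
    ctrl.snapshot('scene'); go()"
```

```text
t 16.5 pos [ 565. -202.  108.] phi 2.8 F [-0.6  2.3 11.7] w 39.0 g 42.0
t 16.55 pos [ 565. -202.  108.] phi 2.8 F [-1.8  1.9 11.2] w 38.9 g 42.0
t 16.6 pos [ 565.  -202.   108.1] phi 2.8 F [-2.4  1.7 11. ] w 38.9 g 42.0
t 16.65 pos [ 565.  -201.9  108.1] phi 2.8 F [-1.4  1.7 11. ] w 38.7 g 42.0
```

```bash
python3 -c "
from h import *
print(ctrl.hand_in())"
```

```text
the job is handed in; nothing more can be done
None
```

I handed the job in with the relay and pillar in their cartons and the barrel held in the vee, neck to the board, pressed down with about 12 N; both flanks appear loaded, but the judge's result isn't known to me.

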